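# Put the stacking desk set back together on its leather pads

## Robot

A 6-joint arm with a two-finger parallel gripper is mounted at the origin on the work surface. World frame = base frame: x ahead of the robot, y to its left, z up, the work surface at z = 0. Lengths are in mm, angles in rad, forces in N, time in s.
With the tool pointing down it reaches from about 350 to 775 mm from the base axis. Payload 7.3 kg.
Tool frame: the origin (TCP) lies at the very end of the fingers, on their centre line; the grasp point (between the pads) lies 19 mm behind it; z points along the fingers, y is the line along which they close (so a half turn about z gives the same grasp; the last joint's range is limited). The gripper opens to 92 mm and grips with 3 to 60 N. Pads are 19 mm wide; open, the fingers measure 130 mm over their backs; the gripper's body (75 mm by 190 mm) begins 47 mm behind the grasp point.
Start: joints at [1.03, 0.342, 1.524, -0, 1.275, -0.146], TCP at [201.915, 484.639, 226.741] pointing down, gripper open.
Joint ranges: [-2.53, 2.53], [-0.77, 2.02], [0.04, 2.7], [-1, 4.14], [0.28, 2.66], [-3.11, 3.11]. Speed limits (rad/s): [2.57, 2.57, 3.14, 3.14, 3.14, 3.14].

## Interface

Orientations are given as [roll, pitch, yaw] about the fixed x, y, z axes, in that order (R = Rz(yaw) Ry(pitch) Rx(roll)).
In Python, from plant import get_obs, vision, workorder gives the robot as it stands.
- The arm moves only by the shell command python3 -m pendant 'ROWS' [OPENING]. ROWS is a JSON object of lists of equal length, an entry for each row: "dp": the shift along the tool's x, y, z in m, a list of three; "rotation": the turn, a rotation vector about the tool's x, y, z in rad, a list of three. A call has 1 to 8 rows; each row is the pose to reach, as a shift and turn from the pose commanded when the call began, along the tool's axes at that moment; what a row does not reach only later rows make up. A row lasts 1/8 s, in which the tool goes at most 62.5 mm and 10.7 degrees, less where a joint would pass 70% of its speed; a pose out of reach is approached as far as the arm can. A call with a gripper value outside its range is refused whole. OPENING is the finger opening in m, from 0 to 0.0918, set as the call begins (- or left out, the last holds). The fingers move at their own pace and stop on an object; the grip force is fixed at half the most. Time passes only in rows, so rows that repeat a pose let the fingers close. It gives the time, the measured TCP pose, the force, the opening and the grip force at its end, in the units of the state.
- get_obs(): the state, without advancing time (a new reading comes with each control period).
- vision.capture(name): name is "scene" or "side" or "wrist"; returns a dict with "pixels" (400x640x3 uint8, red, green, blue), "vfov" (degrees; the focal length in pixels is half the picture's height over the tangent of half this angle, whatever the lens; pixels are square), "cx", "cy" (the principal point, pixels), "pose" (4x4, takes a point from camera to world coordinates); the wrist camera has in their place "T_tool_cam" (4x4, takes a point from camera to tool coordinates, whose origin is the TCP and whose axes are the flange's). Camera axes: x right, y up, looking along -z (the intrinsics and any distortion apply to the point x, -y, -z); pixel columns grow to the right and rows downward; lengths in mm; the calibration is good to about 2 mm. A picture is of the moment at which its call begins: read the wrist's pose just before it. There is no depth.
- workorder.close_job(): hands the job in; it is judged then, once.
The state is a dict: "time": time; "joint_positions": joint angles; "dq": joint speeds; "tau": joint torques, N m; "tool_pos": TCP position; "tcp_rot": TCP orientation; "contact_force": force on the tool from outside, world axes, zero at the start; "moment": the same for the moment, N m; "grip_width": finger opening in mm; "finger_force": force on a finger pad.
Only numpy, scipy, OpenCV 4.12 (cv2) and the standard library are available. Lean on these libraries where they do the work, as an engineer would, in place of code of your own. Each camera call takes 0.05 s, during which the arm holds its last target. There are 200 camera calls.

## Task

Put the desk set back together, setting each piece down rather than dropping it and keeping the trays upright so that nothing spills. First stand the blue clip tray in the middle of the green pad, then nest the red pin tray on top of it, then close the red tray with the wooden lid; on the middle of the tan pad stand the white eraser tray and close it with the grey metal lid, so that every foot and lid is fully seated (the two stacks may be built in either order). Leave the mug, the stapler and the glass paperweight where they are.

Things in the scene. Friction and masses are not known exactly. Their poses are not given: they have to be found in the camera images.
- clip_tray: Round open tray, blue, holding steel paper clips, all fixed in. 56 mm outside diameter, 30 mm tall, wall 3 mm, 0.1 kg. Its foot (42 mm diameter, 6 mm deep) drops into a lower tray's mouth with 4 mm play, origin then 24 mm above the lower origin. Starts upright on the desk. Origin: centre of the foot's underside, z up. Grip the outer wall 9 to 30 mm above the origin.
- pin_tray: Round open tray, red, holding round-headed yellow, white and green pins, all fixed in. 56 mm outside diameter, 30 mm tall, wall 3 mm, 0.1 kg. Its foot (42 mm diameter, 6 mm deep) drops into a lower tray's mouth with 4 mm play, origin then 24 mm above the lower origin. Starts upright on the desk. Origin: centre of the foot's underside, z up. Grip the outer wall 9 to 30 mm above the origin.
- eraser_tray: Round open tray, white, holding three green erasers, all fixed in. 56 mm outside diameter, 30 mm tall, wall 3 mm, 0.1 kg. Its foot (42 mm diameter, 6 mm deep) drops into a lower tray's mouth with 4 mm play, origin then 24 mm above the lower origin. Starts upright on the desk. Origin: centre of the foot's underside, z up. Grip the outer wall 9 to 30 mm above the origin.
- wood_lid: Round lid, pale wood with a brass knob, 0.07 kg. Plug below (42 mm diameter, 6 mm deep) drops into any tray's mouth with 4 mm play, lid origin then 24 mm above tray origin; disc 58 mm diameter, 6 to 12 mm above the origin; knob 20 mm diameter, 12 to 34 mm above it: grip here. Starts upright, on its plug, on the desk. Origin: centre of the plug's underside, z up.
- metal_lid: Round lid, dark grey metal with a black knob, 0.07 kg. Plug below (42 mm diameter, 6 mm deep) drops into any tray's mouth with 4 mm play, lid origin then 24 mm above tray origin; disc 58 mm diameter, 6 to 12 mm above the origin; knob 20 mm diameter, 12 to 34 mm above it: grip here. Starts upright, on its plug, on the desk. Origin: centre of the plug's underside, z up.
- green_pad: Square flat dark green leather pad, 90 x 90 mm and 6 mm thick, fixed to the desk. Origin: centre of its underside, on the desk top (z = 0); z up; x and y along its sides.
- tan_pad: Square flat tan (light brown) leather pad, 90 x 90 mm and 6 mm thick, fixed to the desk. Origin: centre of its underside, on the desk top (z = 0); z up; x and y along its sides.
- paperweight: Bystander: amber glass dome paperweight, 64 mm diameter, 32 mm tall, standing loose among the other things. Origin: centre of its underside.
- mug: Bystander: blue mug, 78 mm diameter, 90 mm tall, handle towards its own +y, standing loose at the left edge of the work. Origin: centre of its underside.
- stapler: Bystander: black stapler, 125 x 36 mm, 44 mm tall, long along its own x, lying loose at the right edge of the work. Origin: centre of its underside.
Mind the look-alikes: they are no part of the job. Several things look just like the green_pad: the one meant starts farthest to the robot's right.

How it is judged:
By the outcome, as a careful person would: the job done as asked, in the order asked, and still so for the second after the job is handed in, with the robot touching nothing.
It also fails if it takes over 131 s, if anything falls off the work surface, if the arm or the gripper's body presses on something with over 40 N, if the wrist force passes 120 N, or if a joint passes its speed limit or range.

## Working session

There is one attempt and no reset: what is moved stays moved. The work goes in short steps, Python scripts to look and compute and a shell command to move; the robot and the scene stay as the last step left them, time stands still between calls to the robot, and variables do not carry over. Pictures are saved under pics/ and viewed, at most 14 in all, crops included, and the job is handed in when it is done.

```bash
ls; mkdir -p pics
python3 - <<'E'
from plant import get_obs, vision
import cv2
o=get_obs();print(o)
for n in("scene","side"):
    c=vision.capture(n);print(n,{k:v for k,v in c.items() if k!="pixels"})
    cv2.imwrite(f"pics/{n}0.png",c["pixels"][:,:,::-1])
c=vision.capture("wrist");print({k:v for k,v in c.items() if k!="pixels"})
E
```

```text
pics
{'time': 0.0, 'joint_positions': array([ 1.03004736e+00,  3.42732807e-01,  1.52500749e+00, -3.60752423e-05,
        1.27536363e+00, -1.45984547e-01]), 'dq': array([ 3.34598253e-06, -2.02149310e-04,  1.84045569e-03,  4.10106912e-04,
        1.83039643e-04,  2.14129488e-04]), 'tau': array([-3.25247474e-04, -4.31252003e+01, -2.44217402e+01,  7.16893421e-02,
        5.61510539e-02, -1.57065870e-04]), 'tool_pos': array([201.68752471, 484.28707498, 226.04303926]), 'tcp_rot': array([-3.14009243e+00, -1.85710728e-04,  2.74683862e+00]), 'contact_force': array([ 0.42138096,  0.66283373, -0.56407327]), 'moment': array([-0.03638031,  0.00344567,  0.00156739]), 'finger_force': 0.0, 'grip_width': 91.44207286748954}
scene {'vfov': 56.449181771582076, 'cx': 326.7585474608805, 'cy': 203.41149884050753, 'pose': array([[-4.42146496e-01, -5.10351022e-01,  7.37596306e-01,
         1.22009440e+03],
       [ 8.96902521e-01, -2.59363447e-01,  3.58184966e-01,
         3.51177795e+02],
       [ 8.50545675e-03,  8.19922214e-01,  5.72411758e-01,
         6.11224543e+02],
       [ 0.00000000e+00,  0.0000000
[... 223 characters left out ...]
e+02],
       [-3.44164508e-01,  7.33148320e-01, -5.86552924e-01,
        -5.91856710e+02],
       [ 5.72320117e-03,  6.26343830e-01,  7.79525914e-01,
         8.11072530e+02],
       [ 0.00000000e+00,  0.00000000e+00,  0.00000000e+00,
         1.00000000e+00]])}
{'vfov': 60.581326073140595, 'cx': 322.12584763016076, 'cy': 201.57987926834267, 'T_tool_cam': array([[-8.51474194e-05,  9.66333225e-01,  2.57293785e-01,
         6.79596231e+01],
       [ 9.99999895e-01,  1.97872846e-04, -4.12227971e-04,
        -6.10950648e-02],
       [-4.49261038e-04,  2.57293723e-01, -9.66333141e-01,
        -1.59922587e+02],
       [ 0.00000000e+00,  0.00000000e+00,  0.00000000e+00,
         1.00000000e+00]])}
```

View pics/scene0.png

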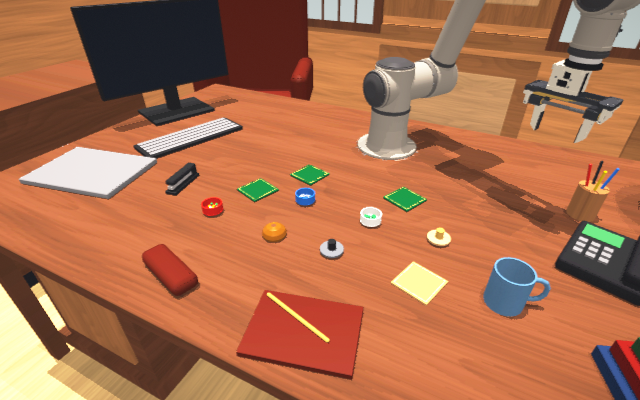

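View pics/side0.png

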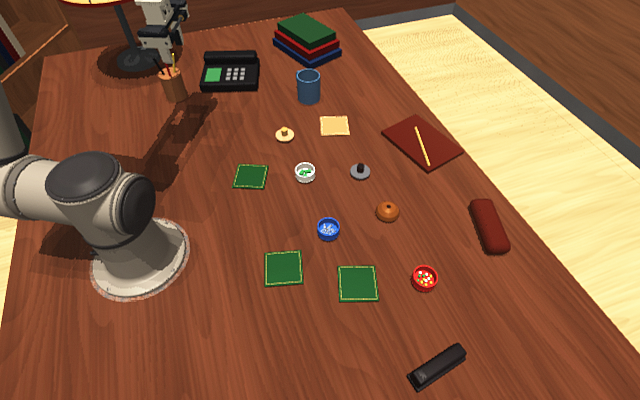

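The scene view shows the blue tray at (305,197), red at (212,207), white at (371,217), the wood lid at (439,237) and the metal lid at (332,248). Green pads are at (257,190), (310,175) and (405,199), with a tan pad candidate at (419,282). The side view shows the same layout.

```bash
cat > h.py <<'E'
import numpy as np, cv2
from scipy.spatial.transform import Rotation as R
from plant import get_obs, vision
def rays(c,uv,pose):
    f=c["pixels"].shape[0]/2/np.tan(np.radians(c["vfov"]/2)); uv=np.atleast_2d(uv).astype(float)
    d=np.c_[(uv[:,0]-c["cx"])/f,-(uv[:,1]-c["cy"])/f,-np.ones(len(uv))]
    return pose[:3,3],d@pose[:3,:3].T
def onplane(c,uv,pose,z):
    o,d=rays(c,uv,pose); return o+d*((z-o[2])/d[:,2])[:,None]
def project(c,P,pose):
    f=c["pixels"].shape[0]/2/np.tan(np.radians(c["vfov"]/2))
    q=(np.atleast_2d(P)-pose[:3,3])@pose[:3,:3]
    return np.c_[c["cx"]+f*q[:,0]/-q[:,2],c["cy"]-f*q[:,1]/-q[:,2]]
def toolT(o):
    T=np.eye(4);T[:3,:3]=R.from_euler("xyz",o["tcp_rot"]).as_matrix();T[:3,3]=o["tool_pos"];return T
def wrist(name=None):
    o=get_obs();c=vision.capture("wrist");c["pose"]=toolT(o)@c["T_tool_cam"]
    if name: cv2.imwrite(f"pics/{name}.png",c["pixels"][:,:,::-1])
    return o,c
E
python3 - <<'E'
from h import *
a=vision.capture("scene");b=vision.capture("side")
P={"blue":(305,197,328,229,20),"red":(212,207,425,278,20),"white":(371,217,305,172,20),"wood":(439,238,285,135,9),"metal":(332,249,360,172,9),
"g1":(257.5,190,358,283.5,6),"g2":(310,175,283,268,6),"g3":(405,199,251,177,6),"tan":(419,282.5,335,126,3),"amber":(274,232,387,211,15),"stap":(182,179,437,367,30),"mug":(512,287,308,87,45)}
for k,(u,v,s,t,z) in P.items():
    print(k,onplane(a,(u,v),a["pose"],z)[0].round(),onplane(b,(s,t),b["pose"],z)[0].round())
E
```

```text
blue [458. -88.  20.] [452. -96.  20.]
red [ 615. -290.   20.] [ 613. -297.   20.]
white [462. 113.  20.] [460. 107.  20.]
wood [452. 292.   9.] [454. 287.   9.]
metal [610.  70.   9.] [611.  64.   9.]
g1 [ 471. -243.    6.] [ 467. -252.    6.]
g2 [ 323. -145.    6.] [ 316. -154.    6.]
g3 [318. 165.   6.] [313. 154.   6.]
tan [616. 285.   3.] [619. 280.   3.]
amber [625. -85.  15.] [619. -92.  15.]
stap [ 553. -455.   30.] [ 534. -476.   30.]
mug [586. 461.  45.] [587. 451.  45.]
```

```bash
python3 -m pendant '{"dp":[[-0.03,-0.012,0],[-0.08,-0.032,0],[-0.14,-0.056,0],[-0.2,-0.08,0],[-0.26,-0.105,0],[-0.32,-0.129,0],[-0.365,-0.147,0],[-0.389,-0.157,0]],"rotation":[[0,0,-0.05],[0,0,-0.1],[0,0,-0.15],[0,0,-0.2],[0,0,-0.25],[0,0,-0.3],[0,0,-0.35],[0,0,-0.395]]}' 0.0918
python3 -m pendant '{"dp":[[0,0,0],[0,0,0]],"rotation":[[0,0,0],[0,0,0]]}'
python3 - <<'E'
from h import *
o,c=wrist("w1");print(o["tool_pos"],o["tcp_rot"],o["joint_positions"]);np.save("c1.npy",c["pose"])
E
```

```text
time: 1.25
tool_pos: [502.4, 187.6, 226.4]
tcp_rot: [-3.141, 0.0, 3.14]
contact_force: [0.5, 0.2, -0.2]
grip_width: 91.6
finger_force: 0.0
time: 1.5
tool_pos: [499.9, 190.7, 226.6]
tcp_rot: [3.141, -0.001, 3.141]
contact_force: [0.1, -0.2, -0.3]
grip_width: 91.6
finger_force: 0.0
[499.88878599 190.65873589 226.57223211] [ 3.14124444e+00 -8.15359135e-04  3.14138029e+00] [ 2.20770417e-01  3.60870708e-01  1.49632343e+00  5.40367246e-04
  1.28511776e+00 -1.34996587e+00]
```

View pics/w1.png

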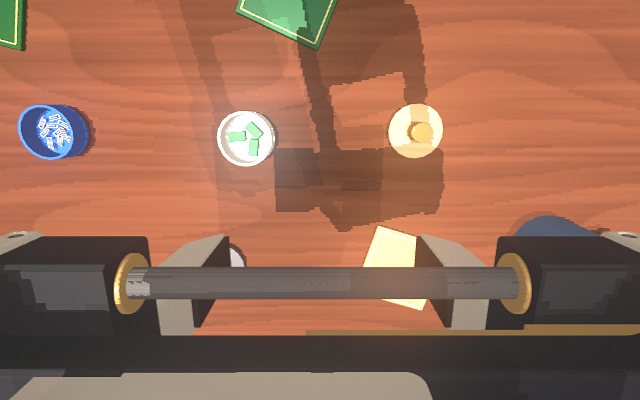

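The wrist view shows the white tray at (245,138), the wood lid at (415,131), the blue tray at (55,132) and the tan pad with its border at about (395,265), partly behind the gripper. The gripper hides everything below row 235.

```bash
cat >> h.py <<'E'
HSV={"blue":[((100,120,60),(125,255,255))],"red":[((0,190,90),(4,255,255)),((172,150,90),(180,255,255))],"white":[((0,0,140),(180,60,255)),((45,60,60),(90,255,255))],
"wood":[((16,40,150),(40,170,255))],"metal":[((0,0,25),(180,70,215)),((90,0,20),(150,110,215))],"green":[((45,70,30),(90,255,200))],"tan":[((16,40,120),(40,190,255))]}
def model(kind,x,y,yaw,z0):
    if kind in("green","tan"):
        s=np.array([[1,1],[1,-1],[-1,-1],[-1,1]])*45.; q=s@np.array([[np.cos(yaw),np.sin(yaw)],[-np.sin(yaw),np.cos(yaw)]])
        return np.vstack([np.c_[q+[x,y],np.full(4,z)] for z in(0,6)])
    t=np.linspace(0,2*np.pi,48)
    st=[(29,6),(29,12),(10,34)] if kind in("wood","metal") else [(28,6),(28,30)]
    return np.vstack([np.c_[x+r*np.cos(t),y+r*np.sin(t),np.full(48,z+z0)] for r,z in st])
def locate(c,kind,guess,z0=0,yaw=0,dbg=None):
    """fit x,y so that the model silhouette's centroid meets the mask's; returns x,y, area ratio"""
    hsv=cv2.cvtColor(c["pixels"],cv2.COLOR_RGB2HSV); m=sum(cv2.inRange(hsv,np.array(a),np.array(b)) for a,b in HSV[kind]); m=(m>0).astype(np.uint8)
    m=cv2.morphologyEx(m,cv2.MORPH_CLOSE,np.ones((5,5),np.uint8)); m=cv2.morphologyEx(m,cv2.MORPH_OPEN,np.ones((3,3),np.uint8))
    n,l,s,ce=cv2.connectedComponentsWithStats(m)
    g=np.array(guess,float); p=project(c,[[*g,15+z0]],c["pose"])[0]
    i=min((i for i in range(1,n) if s[i,4]>300),key=lambda i:np.hypot(*(ce[i]-p)))
    if dbg: 
        im=c["pixels"][:,:,::-1].copy(); cs=cv2.findContours((l==i).astype(np.uint8),0,2)[0]; cv2.drawContours(im,cs,-1,(255,0,255),1)
    h=cv2.convexHull(np.argwhere(l==i)[:,::-1].astype(np.float32))
    def cen(h): q=cv2.moments(h); return np.array([q["m10"],q["m01"]])/q["m00"],q["m00"]
    ct,A=cen(h)
    for _ in range(8):
        mh=cv2.convexHull(project(c,model(kind,*g,yaw,z0),c["pose"]).astype(np.float32)); cm,B=cen(mh)
        zz=15+z0; g+=(onplane(c,ct,c["pose"],zz)-onplane(c,cm,c["pose"],zz))[0,:2]
    if dbg: cv2.drawContours(im,[mh.astype(int)],-1,(0,255,255),1); cv2.imwrite(f"pics/{dbg}.png",im)
    return g.round(1),ct.round(),round(A/B,3)
E
python3 - <<'E'
from h import *
c=vision.capture("wrist");c["pose"]=np.load("c1.npy")
for k,g in(("white",(461,110)),("wood",(453,289)),("blue",(455,-92))): print(k,*locate(c,k,g))
E
python3 -m pendant '{"dp":[[0.005,-0.02,0],[0.015,-0.06,0],[0.025,-0.11,0],[0.037,-0.16,0],[0.048,-0.21,0],[0.058,-0.255,0],[0.065,-0.283,0],[0.065,-0.283,0]],"rotation":[[0,0,0],[0,0,0],[0,0,0],[0,0,0],[0,0,0],[0,0,0],[0,0,0],[0,0,0]]}'
python3 - <<'E'
from h import *
o,c=wrist();print(o["tool_pos"],o["dq"].round(3),locate(c,"blue",(455,-92),dbg="w2"))
E
```

```text
white [459.9 110.2] [245. 138.] 1.002
wood [455.1 292.1] [416. 132.] 0.688
blue [452.5 -94.7] [ 50. 130.] 0.887
time: 2.6
tool_pos: [434.6, -94.4, 226.9]
tcp_rot: [-3.141, 0.0, 3.139]
contact_force: [0.1, -0.3, -0.2]
grip_width: 91.9
finger_force: 0.0
[434.59996747 -94.4202882  226.87489881] [ 0.051  0.004 -0.004  0.021  0.002  0.032] (array([453.5, -91.5]), array([325., 192.]), 0.947)
```

View pics/w2.png

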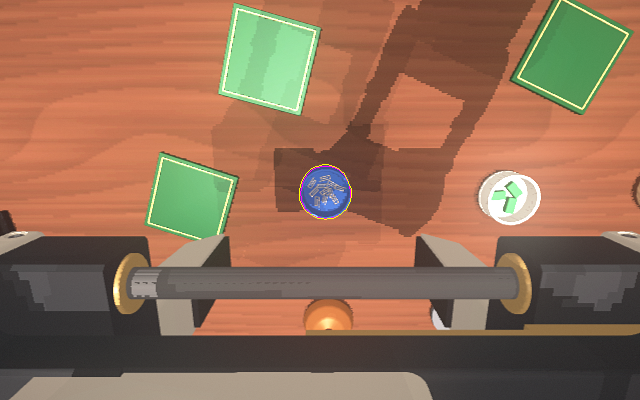

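The blue tray is at (325,192) and the fit sits on it. The green pads are at (190,197), (270,60) and (572,55). I'll grasp the blue tray, lift it and look at the target pad.

```bash
python3 -m pendant '{"dp":[[-0.019,0.003,0.03],[-0.019,0.003,0.08],[-0.019,0.003,0.13],[-0.019,0.003,0.175],[-0.019,0.003,0.205],[-0.019,0.003,0.219],[-0.019,0.003,0.219]],"rotation":[[0,0,0],[0,0,0],[0,0,0],[0,0,0],[0,0,0],[0,0,0],[0,0,0]]}'
python3 -m pendant '{"dp":[[0,0,0],[0,0,0],[0,0,0],[0,0,0],[0,0,0],[0,0,0]],"rotation":[[0,0,0],[0,0,0],[0,0,0],[0,0,0],[0,0,0],[0,0,0]]}' 0
python3 -m pendant '{"dp":[[0,0,-0.015],[0,0,-0.045],[0,0,-0.08],[0,-0.03,-0.12],[0,-0.07,-0.16],[0,-0.11,-0.19],[0,-0.145,-0.2],[0,-0.155,-0.2]],"rotation":[[0,0,0],[0,0,0],[0,0,0],[0,0,0],[0,0,0],[0,0,0],[0,0,0],[0,0,0]]}'
python3 -m pendant '{"dp":[[0,0,0],[0,0,0]],"rotation":[[0,0,0],[0,0,0]]}'
python3 - <<'E'
from h import *
o,c=wrist();print(o["tool_pos"],[locate(c,"green",(468,-248),yaw=y,dbg="w3") for y in(0,-.2)])
E
```

```text
time: 3.52
tool_pos: [454.5, -89.2, 7.5]
tcp_rot: [3.141, -0.001, -3.14]
contact_force: [-0.7, -0.2, 0.2]
grip_width: 91.9
finger_force: 0.0
time: 4.28
tool_pos: [454.9, -90.0, 8.0]
tcp_rot: [-3.141, 0.001, -3.141]
contact_force: [-0.7, -0.4, 6.1]
grip_width: 54.8
finger_force: 29.8
time: 5.28
tool_pos: [454.6, -246.6, 207.9]
tcp_rot: [-3.141, 0.001, 3.14]
contact_force: [0.1, 0.3, -1.7]
grip_width: 55.0
finger_force: 29.8
time: 5.52
tool_pos: [454.3, -243.4, 206.8]
tcp_rot: [3.14, -0.002, -3.14]
contact_force: [-0.9, -0.5, -1.9]
grip_width: 54.7
finger_force: 29.8
[ 454.34165043 -243.44167347  206.7890479 ] [(array([ 460.4, -247.4]), array([318., 180.]), 0.736), (array([ 460.4, -247.5]), array([318., 180.]), 0.736)]
```

View pics/w3.png

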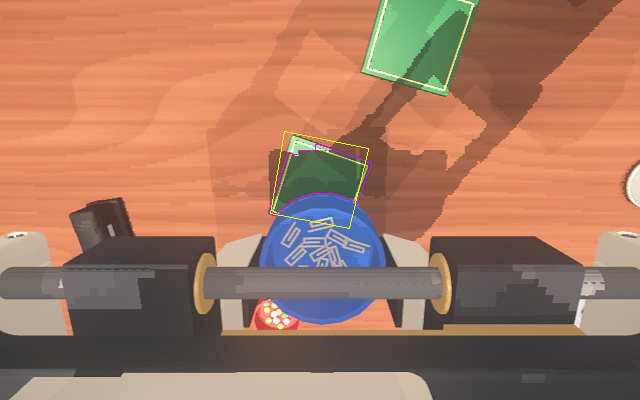

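The held tray covers the lower edge of the pad, whose visible part is around (320,180). I'll shift outward to see all of it.

```bash
python3 -m pendant '{"dp":[[-0.02,0,0],[-0.04,0,0],[-0.05,0,0],[-0.05,0,0],[-0.05,0,0]],"rotation":[[0,0,0],[0,0,0],[0,0,0],[0,0,0],[0,0,0]]}'
python3 - <<'E'
from h import *
o,c=wrist();print(o["tool_pos"],o["tcp_rot"],[locate(c,"green",(468,-248),yaw=y,dbg="w4") for y in(0,-.2)])
print(locate(c,"blue",o["tool_pos"][:2],z0=o["tool_pos"][2]-8))
E
```

```text
time: 6.2
tool_pos: [504.1, -244.6, 207.5]
tcp_rot: [3.141, -0.001, -3.141]
contact_force: [0.0, 0.2, -1.6]
grip_width: 54.6
finger_force: 29.8
[ 504.13894729 -244.58044248  207.54400798] [ 3.14120183e+00 -7.21895410e-04 -3.14113605e+00] [(array([ 482.1, -240.8]), array([326., 154.]), 0.636), (array([ 482.1, -240.8]), array([326., 154.]), 0.636)]
(array([ 490.8, -244.9]), array([322., 235.]), 0.533)
```

View pics/w4.png

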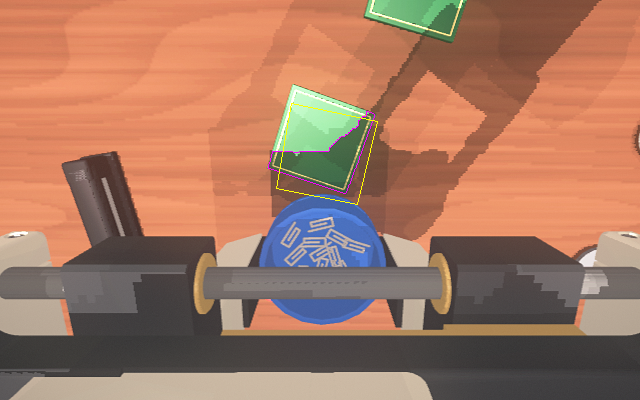

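```bash
sed -i 's/(90,255,200))\]/(90,255,255))]/' h.py
python3 - <<'E'
from h import *
o,c=wrist();print(o["tool_pos"],locate(c,"green",(468,-248),yaw=-.3,dbg="w5"))
E
```

```text
[ 504.13765831 -244.70534632  207.66870305] (array([ 470.4, -245.5]), array([322., 142.]), 0.924)
```

View pics/w5.png

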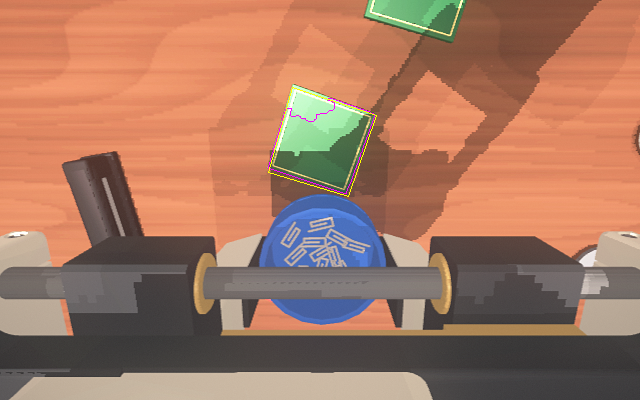

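The pad corners are at about (293,86), (374,115), (350,192) and (270,170), so its centre is near (322,141), or world (470.4,-245.5). I'll lower the tray there.

```bash
python3 -m pendant '{"dp":[[0.015,0,0.03],[0.0325,-0.001,0.08],[0.0325,-0.001,0.125],[0.0325,-0.001,0.16],[0.0325,-0.001,0.18],[0.0325,-0.001,0.186],[0.0325,-0.001,0.186],[0.0325,-0.001,0.186]],"rotation":[[0,0,0],[0,0,0],[0,0,0],[0,0,0],[0,0,0],[0,0,0],[0,0,0],[0,0,0]]}'
python3 -m pendant '{"dp":[[0,0,0.002],[0,0,0.004],[0,0,0.006],[0,0,0.007],[0,0,0.007]],"rotation":[[0,0,0],[0,0,0],[0,0,0],[0,0,0],[0,0,0]]}'
python3 - <<'E'
from h import *
o=get_obs();print(o["tool_pos"],o["contact_force"])
E
```

```text
time: 7.3
tool_pos: [472.8, -246.4, 22.8]
tcp_rot: [-3.141, 0.002, -3.141]
contact_force: [-0.1, -0.5, -1.1]
grip_width: 54.8
finger_force: 29.8
time: 7.92
tool_pos: [472.2, -245.8, 14.6]
tcp_rot: [3.141, -0.0, -3.141]
contact_force: [0.7, 0.2, -1.4]
grip_width: 55.1
finger_force: 29.8
[ 472.15699791 -245.8261614    14.56103335] [ 0.73787078  0.15485832 -1.40346908]
```

```bash
python3 -m pendant '{"dp":[[0,0,0.0007],[0,0,0.0012],[0,0,0.0012],[0,0,0.0012]],"rotation":[[0,0,0],[0,0,0],[0,0,0],[0,0,0]]}'
```

```text
time: 8.43
tool_pos: [472.3, -245.9, 14.0]
tcp_rot: [-3.141, 0.0, -3.141]
contact_force: [-1.2, 1.3, 4.3]
grip_width: 54.7
finger_force: 29.8
```

```bash
python3 -m pendant '{"dp":[[0,0,0],[0,0,0],[0,0,0],[0,0,0]],"rotation":[[0,0,0],[0,0,0],[0,0,0],[0,0,0]]}' 0.0918
python3 -m pendant '{"dp":[[0,0,-0.02],[0,0,-0.06],[-0.02,-0.007,-0.11],[-0.06,-0.023,-0.16],[-0.1,-0.038,-0.2],[-0.122,-0.047,-0.213],[-0.122,-0.047,-0.213],[-0.122,-0.047,-0.213]],"rotation":[[0,0,0],[0,0,0],[0,0,0],[0,0,0],[0,0,0],[0,0,0],[0,0,0],[0,0,0]]}'
python3 - <<'E'
from h import *
o,c=wrist();print(o["tool_pos"],o["dq"].round(3).max(),locate(c,"red",(614,-293),dbg="w6"),locate(c,"blue",(471,-245),z0=6),locate(c,"green",(470.4,-245.5),yaw=-.3))
E
```

```text
time: 8.93
tool_pos: [472.2, -245.9, 13.4]
tcp_rot: [3.141, -0.0, -3.141]
contact_force: [0.1, 0.4, 0.4]
grip_width: 89.5
finger_force: 0.0
time: 9.93
tool_pos: [593.0, -292.3, 225.0]
tcp_rot: [3.14, -0.003, -3.141]
contact_force: [-0.9, -0.2, -0.3]
grip_width: 91.9
finger_force: 0.0Traceback (most recent call last):
  File "<stdin>", line 2, in <module>
  File "h.py", line 35, in locate
    i=min((i for i in range(1,n) if s[i,4]>300),key=lambda i:np.hypot(*(ce[i]-p)))
ValueError: min() iterable argument is empty
```

Run:
```python
from h import *
o,c=wrist("w6");print(o["tool_pos"])
p=project(c,[[614,-293,15]],c["pose"])[0].astype(int);print(p);h=cv2.cvtColor(c["pixels"],cv2.COLOR_RGB2HSV)
print(h[p[1],p[0]-40:p[0]+40:5].tolist(),h[100,100:600:100].tolist())
for k,a in(("blue",dict(z0=6)),("green",dict(yaw=-.3))):
    print(k,locate(c,k,(471,-245.5),**a))
```

```text
[ 592.91809536 -292.25031703  225.13225024]
[321 193]
[[8, 138, 140], [7, 139, 125], [8, 139, 125], [2, 183, 208], [2, 180, 207], [1, 181, 206], [1, 182, 206], [15, 30, 239], [21, 159, 223], [56, 104, 137], [1, 175, 250], [25, 6, 255], [1, 180, 205], [3, 170, 187], [8, 139, 147], [8, 140, 146]] [[8, 144, 219], [9, 144, 226], [10, 139, 220], [6, 122, 198], [8, 143, 150]]
blue (array([ 469.2, -243.3]), array([373.,  50.]), 0.862)
green (array([ 467.2, -246.1]), array([367.,  51.]), 0.972)
```

View pics/w6.png

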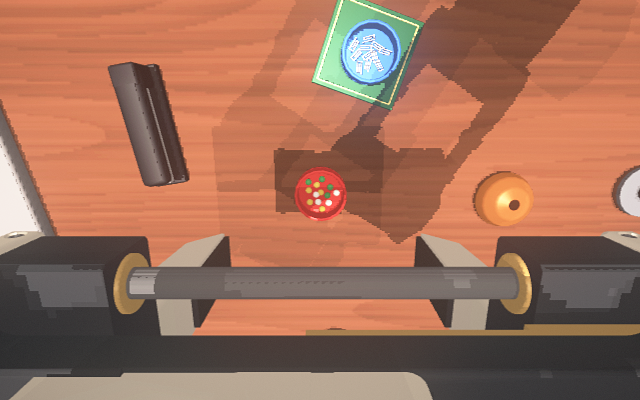

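The red tray is at (321,193). The blue tray stands on the pad, its rim around (371,51), with the pad centred near (368,52). The paperweight is at (505,198).

```bash
sed -i 's/((0,190,90),(4,255,255)),((172,150,90)/((0,155,90),(4,255,255)),((172,150,90)/; s/"blue":\[((100,120,60)/"blue":[((95,90,60)/' h.py
python3 - <<'E'
from h import *
o,c=wrist();print(o["tool_pos"],locate(c,"red",(614,-293)),locate(c,"blue",(471,-245.5),z0=6))
print(project(c,[[470.4,-245.5,6],[471,-245.9,6],[471,-245.9,36]],c["pose"]).round(1))
E
```

```text
[ 593.01059174 -292.30698063  225.37877973] (array([ 612.1, -294.2]), array([320., 193.]), 0.982) (array([ 470.5, -246. ]), array([370.,  52.]), 0.991)
[[367.5  56.1]
 [367.1  56.7]
 [371.2  51.8]]
```

```bash
python3 -m pendant '{"dp":[[0.02,0.01,0],[0.06,0.03,0],[0.085,0.045,0],[0.085,0.045,0],[0.085,0.045,0],[0.085,0.045,0]],"rotation":[[0,0,0],[0,0,0],[0,0,0],[0,0,0],[0,0,0],[0,0,0]]}'
python3 - <<'E'
from h import *
from scipy.optimize import minimize
o,c=wrist("w7")
hsv=cv2.cvtColor(c["pixels"],cv2.COLOR_RGB2HSV); m=cv2.inRange(hsv,(40,60,25),(95,255,255))
n,l,s,ce=cv2.connectedComponentsWithStats(cv2.morphologyEx(m,cv2.MORPH_CLOSE,np.ones((5,5))))
p=project(c,[[470,-246,6]],c["pose"])[0]; i=min((i for i in range(1,n) if s[i,4]>500),key=lambda i:np.hypot(*(ce[i]-p)))
h=cv2.convexHull(np.argwhere(l==i)[:,::-1].astype(np.int32)); M=np.zeros((400,640),np.uint8); cv2.fillPoly(M,[h],1)
def cost(q):
    N=np.zeros_like(M); cv2.fillPoly(N,[cv2.convexHull((project(c,model("green",*q,0),c["pose"])*16).astype(np.int32))],1,shift=4); return (M!=N).sum()
r=minimize(cost,[470,-246,-.3],method="Nelder-Mead",options=dict(initial_simplex=[[470,-246,-.3],[476,-246,-.3],[470,-240,-.3],[470,-246,-.2]]))
print(o["tool_pos"],r.x.round(2),r.fun,M.sum(),locate(c,"blue",(471,-245.5),z0=6))
E
```

```text
time: 10.82
tool_pos: [509.8, -248.4, 226.2]
tcp_rot: [-3.142, 0.0, -3.141]
contact_force: [-0.5, 1.1, 0.1]
grip_width: 91.9
finger_force: 0.0
[ 509.78512867 -248.35512592  226.22484781] [ 4.6671e+02 -2.4736e+02 -3.4000e-01] 128.0 6977 (array([ 470.7, -246.1]), array([325., 139.]), 0.991)
```

The pad fit is tight and puts its centre at (466.7,-247.4), so the blue tray is about 4 mm off. I'll re-seat it.

```bash
python3 -m pendant '{"dp":[[0.0385,0.0024,0.03],[0.0385,0.0024,0.08],[0.0385,0.0024,0.13],[0.0385,0.0024,0.175],[0.0385,0.0024,0.2],[0.0385,0.0024,0.212],[0.0385,0.0024,0.212]],"rotation":[[0,0,0],[0,0,0],[0,0,0],[0,0,0],[0,0,0],[0,0,0],[0,0,0]]}'
python3 -m pendant '{"dp":[[0,0,0],[0,0,0],[0,0,0],[0,0,0],[0,0,0],[0,0,0]],"rotation":[[0,0,0],[0,0,0],[0,0,0],[0,0,0],[0,0,0],[0,0,0]]}' 0
python3 -m pendant '{"dp":[[0,0,-0.003],[0,0,-0.005],[0.002,-0.0006,-0.005],[0.004,-0.0013,-0.005],[0.004,-0.0013,-0.005],[0.004,-0.0013,-0.0025],[0.004,-0.0013,-0.0005],[0.004,-0.0013,0]],"rotation":[[0,0,0],[0,0,0],[0,0,0],[0,0,0],[0,0,0],[0,0,0],[0,0,0],[0,0,0]]}'
python3 -m pendant '{"dp":[[0,0,0.0002],[0,0,0.0003]],"rotation":[[0,0,0],[0,0,0]]}'
```

```text
time: 11.75
tool_pos: [470.7, -245.5, 14.0]
tcp_rot: [3.141, -0.001, -3.141]
contact_force: [0.6, -0.7, -0.8]
grip_width: 91.8
finger_force: 0.0
time: 12.5
tool_pos: [470.9, -245.6, 14.8]
tcp_rot: [-3.141, 0.0, -3.141]
contact_force: [0.3, -0.3, 4.6]
grip_width: 54.7
finger_force: 32.2
time: 13.5
tool_pos: [466.7, -246.7, 14.8]
tcp_rot: [3.142, -0.0, -3.141]
contact_force: [-2.6, 1.6, 7.9]
grip_width: 54.6
finger_force: 32.2
time: 13.75
tool_pos: [466.7, -246.8, 14.8]
tcp_rot: [-3.142, 0.0, -3.141]
contact_force: [-2.2, 0.8, 7.8]
grip_width: 54.7
finger_force: 32.2
```

```bash
python3 -m pendant '{"dp":[[0,0,0],[0,0,0],[0,0,0],[0,0,0]],"rotation":[[0,0,0],[0,0,0],[0,0,0],[0,0,0]]}' 0.0918
python3 -m pendant '{"dp":[[0,0,-0.02],[0,0,-0.06],[0,0,-0.09],[-0.04,-0.013,-0.1],[-0.09,-0.03,-0.1],[-0.13,-0.042,-0.1],[-0.1455,-0.0475,-0.1],[-0.1455,-0.0475,-0.1]],"rotation":[[0,0,0],[0,0,0],[0,0,0],[0,0,0],[0,0,0],[0,0,0],[0,0,0],[0,0,0]]}'
python3 -m pendant '{"dp":[[0,0,0],[0,0,0.04],[0,0,0.08],[0,0,0.1],[0,0,0.1065],[0,0,0.1065],[0,0,0.1065]],"rotation":[[0,0,0],[0,0,0],[0,0,0],[0,0,0],[0,0,0],[0,0,0],[0,0,0]]}'
python3 -m pendant '{"dp":[[0,0,0],[0,0,0],[0,0,0],[0,0,0],[0,0,0],[0,0,0]],"rotation":[[0,0,0],[0,0,0],[0,0,0],[0,0,0],[0,0,0],[0,0,0]]}' 0
```

```text
time: 14.25
tool_pos: [466.7, -246.8, 14.1]
tcp_rot: [3.141, -0.0, -3.141]
contact_force: [-0.4, -0.0, -0.3]
grip_width: 89.5
finger_force: 0.0
time: 15.25
tool_pos: [612.6, -294.2, 113.3]
tcp_rot: [3.141, -0.001, -3.141]
contact_force: [0.4, 0.1, 0.0]
grip_width: 92.2
finger_force: 0.0
time: 16.12
tool_pos: [613.1, -294.8, 9.4]
tcp_rot: [-3.14, 0.002, -3.141]
contact_force: [0.5, -0.6, 0.9]
grip_width: 91.5
finger_force: 0.0
time: 16.88
tool_pos: [612.2, -294.3, 7.7]
tcp_rot: [3.141, 0.0, -3.141]
contact_force: [-0.0, -0.3, 0.2]
grip_width: 55.3
finger_force: 30.0
```

```bash
python3 -m pendant '{"dp":[[0,0,-0.015],[0,0,-0.05],[0,0,-0.09],[0.02,0.01,-0.13],[0.05,0.023,-0.17],[0.085,0.039,-0.195],[0.102,0.0465,-0.2],[0.102,0.0465,-0.2]],"rotation":[[0,0,0],[0,0,0],[0,0,0],[0,0,0],[0,0,0],[0,0,0],[0,0,0],[0,0,0]]}'
python3 -m pendant '{"dp":[[0,0,0],[0,0,0]],"rotation":[[0,0,0],[0,0,0]]}'
python3 - <<'E'
from h import *
o,c=wrist("w8");print(o["tool_pos"],o["contact_force"],locate(c,"blue",(467,-247),z0=6))
E
```

```text
time: 17.88
tool_pos: [509.8, -247.6, 209.7]
tcp_rot: [-3.14, 0.002, -3.142]
contact_force: [0.3, 0.1, -0.8]
grip_width: 55.2
finger_force: 30.0
time: 18.12
tool_pos: [510.6, -248.0, 207.1]
tcp_rot: [3.141, -0.001, -3.141]
contact_force: [0.3, -0.2, -0.7]
grip_width: 55.6
finger_force: 30.0
[ 510.63126561 -248.02907153  207.09063181] [ 0.31769861 -0.22177442 -0.71221153] (array([ 466.6, -247.1]), array([323., 136.]), 0.983)
```

View pics/w8.png

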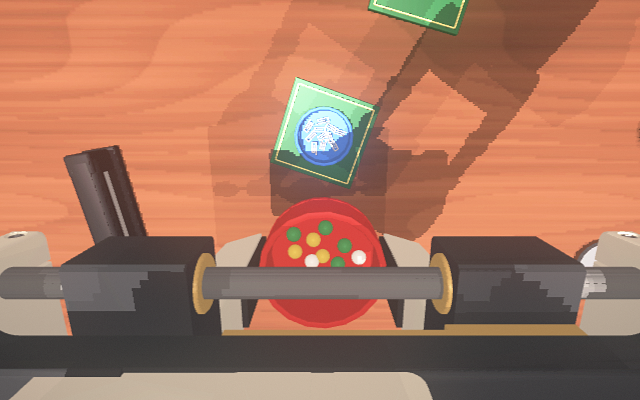

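The blue tray is centred on the green pad at (323,136), and the red tray is held upright. I'll lower it to nest.

```bash
python3 -m pendant '{"dp":[[0.02,0,0.03],[0.0435,0.001,0.07],[0.0435,0.001,0.11],[0.0435,0.001,0.14],[0.0435,0.001,0.155],[0.0435,0.001,0.157],[0.0435,0.001,0.157],[0.0435,0.001,0.157]],"rotation":[[0,0,0],[0,0,0],[0,0,0],[0,0,0],[0,0,0],[0,0,0],[0,0,0],[0,0,0]]}'
python3 -m pendant '{"dp":[[0,0,0.002],[0,0,0.004],[0,0,0.006],[0,0,0.008],[0,0,0.01],[0,0,0.011],[0,0,0.012],[0,0,0.012]],"rotation":[[0,0,0],[0,0,0],[0,0,0],[0,0,0],[0,0,0],[0,0,0],[0,0,0],[0,0,0]]}'
python3 -m pendant '{"dp":[[0,0,0],[0,0,0]],"rotation":[[0,0,0],[0,0,0]]}'
```

```text
time: 19.18
tool_pos: [467.4, -247.2, 51.8]
tcp_rot: [-3.14, 0.002, -3.141]
contact_force: [0.6, -0.4, 0.2]
grip_width: 55.4
finger_force: 30.0
time: 20.18
tool_pos: [466.7, -246.8, 38.6]
tcp_rot: [3.141, -0.0, -3.141]
contact_force: [-0.0, 0.1, -1.2]
grip_width: 55.3
finger_force: 30.0
time: 20.42
tool_pos: [466.8, -246.8, 38.8]
tcp_rot: [3.142, 0.0, -3.141]
contact_force: [-0.4, -0.0, -0.5]
grip_width: 55.0
finger_force: 30.0
```

```bash
python3 -m pendant '{"dp":[[0,0,0.0005],[0,0,0.001],[0,0,0.0012],[0,0,0.0012]],"rotation":[[0,0,0],[0,0,0],[0,0,0],[0,0,0]]}'
```

```text
time: 20.92
tool_pos: [466.7, -246.8, 37.6]
tcp_rot: [3.142, 0.0, -3.141]
contact_force: [0.0, 1.1, 2.0]
grip_width: 55.4
finger_force: 30.0
```

```bash
python3 -m pendant '{"dp":[[0,0,0],[0,0,0],[0,0,0],[0,0,0]],"rotation":[[0,0,0],[0,0,0],[0,0,0],[0,0,0]]}' 0.0918
python3 -m pendant '{"dp":[[0,0,-0.02],[0,0,-0.06],[0,0,-0.11],[0.005,0.04,-0.15],[0.01,0.09,-0.19],[0.015,0.15,-0.19],[0.02,0.21,-0.19],[0.025,0.27,-0.19]],"rotation":[[0,0,0],[0,0,0],[0,0,0],[0,0,0],[0,0,0],[0,0,0],[0,0,0],[0,0,0]]}'
python3 -m pendant '{"dp":[[0,0.055,0],[0,0.11,0],[0.005,0.165,0],[0.007,0.22,0],[0.007,0.255,0],[0.007,0.267,0],[0.007,0.267,0],[0.007,0.267,0]],"rotation":[[0,0,0],[0,0,0],[0,0,0],[0,0,0],[0,0,0],[0,0,0],[0,0,0],[0,0,0]]}'
python3 - <<'E'
from h import *
o,c=wrist();print(o["tool_pos"],o["dq"].round(3).max(),locate(c,"wood",(453,290),dbg="w9"))
E
```

```text
time: 21.42
tool_pos: [466.7, -246.8, 37.4]
tcp_rot: [3.141, -0.0, -3.141]
contact_force: [0.7, -1.0, 0.4]
grip_width: 89.7
finger_force: 0.0
time: 22.42
tool_pos: [441.2, 24.9, 227.8]
tcp_rot: [3.142, 0.001, 3.141]
contact_force: [1.6, 0.2, 0.4]
grip_width: 91.7
finger_force: 0.0
time: 23.42
tool_pos: [434.7, 289.0, 227.5]
tcp_rot: [-3.141, -0.0, 3.141]
contact_force: [-0.6, -0.9, 0.3]
grip_width: 92.1
finger_force: 0.0
[434.72617863 289.01519493 227.53867721] 0.003 (array([464.3, 289.5]), array([323., 199.]), 0.506)
```

View pics/w9.png

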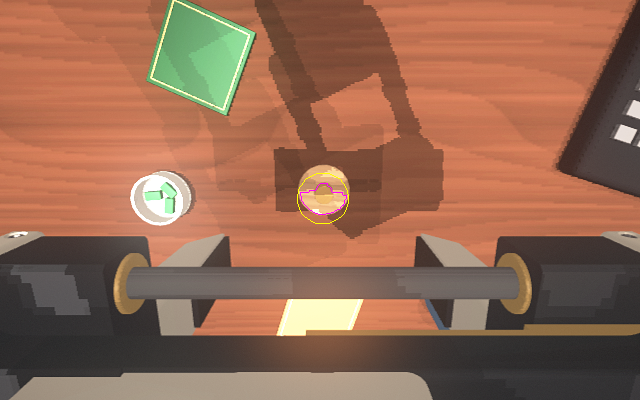

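The wood lid's disc is at about (323,190), but shadow spoils the colour mask, so I'll fit a circle to its edge.

```bash
cat >> h.py <<'E'
def disc(c,guess,z,r=29,dbg=None):
    """Hough circle for a disc of radius r mm at height z near guess; returns x,y and the pixel circle"""
    p,q=project(c,[[*guess,z],[guess[0],guess[1]+r,z]],c["pose"]); R0=np.hypot(*(q-p)); u,v=p.astype(int); w=int(R0*2)
    g=cv2.cvtColor(c["pixels"],cv2.COLOR_RGB2HSV)[v-w:v+w,u-w:u+w]; out=[]
    for ch in(0,1,2):
        k=cv2.HoughCircles(cv2.medianBlur(g[:,:,ch].copy(),3),cv2.HOUGH_GRADIENT_ALT,1,5,param1=100,param2=.5,minRadius=int(R0*.9),maxRadius=int(R0*1.1)+1)
        if k is not None: out+=[(a+u-w,b+v-w,rr) for a,b,rr in k[0][:2,:3]]
    return [(onplane(c,(a+.5,b+.5),c["pose"],z)[0,:2].round(1),round(a,1),round(b,1),round(rr,1)) for a,b,rr in out],R0
E
python3 - <<'E'
from h import *
o,c=wrist();print(disc(c,(453,290),12));print(disc(c,(453,290),34,10))
h=cv2.cvtColor(c["pixels"],cv2.COLOR_RGB2HSV);print(h[190,285:362:4].tolist())
E
```

```text
([(array([453.9, 292.9]), np.float64(325.5), np.float64(190.0), np.float32(25.5)), (array([452.8, 290.1]), np.float64(323.0), np.float64(189.0), np.float32(25.4)), (array([455.1, 292.4]), np.float64(325.0), np.float64(191.0), np.float32(25.7))], np.float64(25.784865121967897))
([(array([451., 290.]), np.float64(323.0), np.float64(192.0), np.float32(9.8))], np.float64(9.41082819643733))
[[9, 137, 123], [9, 138, 122], [8, 134, 124], [10, 137, 130], [13, 121, 192], [13, 119, 193], [16, 111, 240], [15, 112, 234], [16, 144, 205], [16, 142, 201], [16, 141, 204], [16, 142, 200], [15, 112, 242], [15, 113, 240], [14, 117, 229], [13, 120, 196], [12, 127, 153], [9, 137, 108], [9, 137, 108], [10, 142, 106]]
```

```bash
sed -i 's/"wood":\[((16,40,150)/"wood":[((12,40,100)/' h.py
python3 - <<'E'
from h import *
o,c=wrist();print(o["tool_pos"],locate(c,"wood",(453,290)), locate(c,"white",(460,110)))
E
```

```text
[434.86034805 289.02962082 227.67520825] (array([453.5, 290. ]), array([323., 189.]), 0.974) (array([460.1, 109.6]), array([160., 197.]), 0.998)
```

```bash
python3 -m pendant '{"dp":[[-0.0187,0.001,0.03],[-0.0187,0.001,0.08],[-0.0187,0.001,0.13],[-0.0187,0.001,0.175],[-0.0187,0.001,0.2],[-0.0187,0.001,0.213],[-0.0187,0.001,0.213],[-0.0187,0.001,0.213]],"rotation":[[0,0,0],[0,0,0],[0,0,0],[0,0,0],[0,0,0],[0,0,0],[0,0,0],[0,0,0]]}' 0.05
python3 -m pendant '{"dp":[[0,0,0],[0,0,0],[0,0,0],[0,0,0],[0,0,0],[0,0,0]],"rotation":[[0,0,0],[0,0,0],[0,0,0],[0,0,0],[0,0,0],[0,0,0]]}' 0
```

```text
time: 24.58
tool_pos: [454.1, 291.4, 15.7]
tcp_rot: [3.141, 0.002, -3.142]
contact_force: [-0.4, -0.6, -1.1]
grip_width: 50.0
finger_force: 0.0
time: 25.32
tool_pos: [453.4, 291.3, 14.7]
tcp_rot: [3.141, 0.0, -3.141]
contact_force: [-1.1, 0.3, 4.4]
grip_width: 19.5
finger_force: 30.0
```

```bash
python3 -m pendant '{"dp":[[0,0,-0.015],[0,0,-0.05],[0,0,-0.09],[0,-0.04,-0.14],[-0.01,-0.09,-0.18],[-0.02,-0.14,-0.2],[-0.025,-0.195,-0.2],[-0.03,-0.25,-0.2]],"rotation":[[0,0,0],[0,0,0],[0,0,0],[0,0,0],[0,0,0],[0,0,0],[0,0,0],[0,0,0]]}'
python3 -m pendant '{"dp":[[-0.005,-0.055,0],[-0.01,-0.11,0],[-0.015,-0.165,0],[-0.02,-0.215,0],[-0.025,-0.26,0],[-0.0265,-0.283,0],[-0.0265,-0.289,0],[-0.0265,-0.289,0]],"rotation":[[0,0,0],[0,0,0],[0,0,0],[0,0,0],[0,0,0],[0,0,0],[0,0,0],[0,0,0]]}'
python3 -m pendant '{"dp":[[0,0,0],[0,0,0]],"rotation":[[0,0,0],[0,0,0]]}'
python3 - <<'E'
from h import *
o,c=wrist("w10");print(o["tool_pos"],locate(c,"red",(467,-247),z0=30), disc(c,(467,-247),60,28))
E
```

```text
time: 26.32
tool_pos: [483.3, 39.5, 215.7]
tcp_rot: [-3.142, 0.002, -3.141]
contact_force: [1.2, 0.3, -1.2]
grip_width: 19.2
finger_force: 30.0
time: 27.32
tool_pos: [509.8, -246.8, 214.6]
tcp_rot: [3.141, -0.0, -3.141]
contact_force: [0.4, 0.0, -1.7]
grip_width: 19.3
finger_force: 30.0
time: 27.58
tool_pos: [510.0, -246.7, 214.7]
tcp_rot: [3.141, 0.0, -3.14]
contact_force: [-0.4, 0.1, -1.3]
grip_width: 19.0
finger_force: 30.0
[ 510.0452634  -246.72167691  214.73147122] (array([ 470.4, -246.2]), array([323., 142.]), 0.8) ([(array([ 466.7, -247.7]), np.float64(321.0), np.float64(138.0), np.float32(31.3)), (array([ 468.5, -244.9]), np.float64(324.0), np.float64(140.0), np.float32(30.4)), (array([ 464.9, -248.6]), np.float64(320.0), np.float64(136.0), np.float32(30.4)), (array([ 457.8, -235.1]), np.float64(335.0), np.float64(128.0), np.float32(30.3))], np.float64(30.875011125478277))
```

View pics/w10.png

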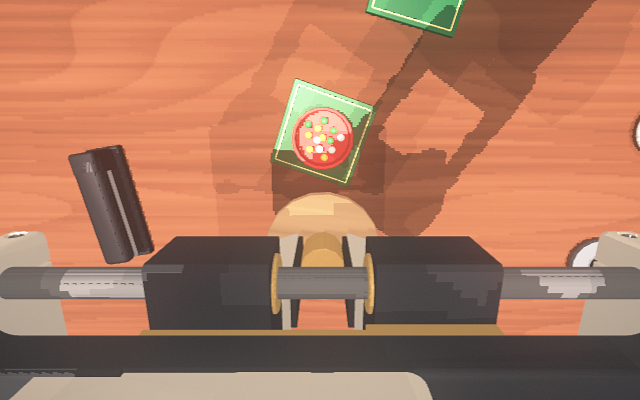

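The red tray is nested upright on the blue one at (323,138), and the lid is held level.

```bash
python3 -m pendant '{"dp":[[0.02,0,0.03],[0.0433,0,0.07],[0.0433,0,0.1],[0.0433,0,0.12],[0.0433,0,0.132],[0.0433,0,0.134],[0.0433,0,0.134],[0.0433,0,0.134]],"rotation":[[0,0,0],[0,0,0],[0,0,0],[0,0,0],[0,0,0],[0,0,0],[0,0,0],[0,0,0]]}'
python3 -m pendant '{"dp":[[0,0,0.002],[0,0,0.004],[0,0,0.006],[0,0,0.008],[0,0,0.01],[0,0,0.011],[0,0,0.0115],[0,0,0.0115]],"rotation":[[0,0,0],[0,0,0],[0,0,0],[0,0,0],[0,0,0],[0,0,0],[0,0,0],[0,0,0]]}'
python3 -m pendant '{"dp":[[0,0,0],[0,0,0]],"rotation":[[0,0,0],[0,0,0]]}'
```

```text
time: 28.62
tool_pos: [467.0, -248.1, 81.3]
tcp_rot: [-3.141, 0.001, -3.141]
contact_force: [0.7, 1.0, -1.0]
grip_width: 19.2
finger_force: 30.0
time: 29.62
tool_pos: [466.6, -247.8, 69.0]
tcp_rot: [3.142, 0.0, -3.141]
contact_force: [-0.3, 0.8, -1.2]
grip_width: 18.9
finger_force: 30.0
time: 29.88
tool_pos: [466.6, -247.8, 69.1]
tcp_rot: [-3.142, 0.0, -3.141]
contact_force: [0.3, 0.0, -1.6]
grip_width: 19.8
finger_force: 30.0
```

```bash
python3 -m pendant '{"dp":[[0,0,0.0005],[0,0,0.001],[0,0,0.0012],[0,0,0.0012]],"rotation":[[0,0,0],[0,0,0],[0,0,0],[0,0,0]]}'
```

```text
time: 30.38
tool_pos: [466.8, -247.9, 68.7]
tcp_rot: [-3.141, 0.001, -3.141]
contact_force: [-2.0, -0.2, 7.7]
grip_width: 19.0
finger_force: 30.0
```

```bash
python3 -m pendant '{"dp":[[0,0,0],[0,0,0],[0,0,0]],"rotation":[[0,0,0],[0,0,0],[0,0,0]]}' 0.05
python3 -m pendant '{"dp":[[0,0,-0.015],[0,0,-0.05],[0,0,-0.09],[0,0.03,-0.12],[0.005,0.08,-0.12],[0.0068,0.135,-0.12],[0.0068,0.19,-0.12],[0.0068,0.245,-0.12]],"rotation":[[0,0,0],[0,0,0],[0,0,0],[0,0,0],[0,0,0],[0,0,0],[0,0,0],[0,0,0]]}'
python3 -m pendant '{"dp":[[0,0.05,0],[0,0.09,0],[0,0.108,0.01],[0,0.1128,0.05],[0,0.1128,0.1],[0,0.1128,0.15],[0,0.1128,0.175],[0,0.1128,0.1807]],"rotation":[[0,0,0],[0,0,0],[0,0,0],[0,0,0],[0,0,0],[0,0,0],[0,0,0],[0,0,0]]}' 0.0918
python3 -m pendant '{"dp":[[0,0,0],[0,0,0]],"rotation":[[0,0,0],[0,0,0]]}'
python3 -m pendant '{"dp":[[0,0,0],[0,0,0],[0,0,0],[0,0,0],[0,0,0],[0,0,0]],"rotation":[[0,0,0],[0,0,0],[0,0,0],[0,0,0],[0,0,0],[0,0,0]]}' 0
```

```text
time: 30.75
tool_pos: [466.5, -247.8, 67.6]
tcp_rot: [3.141, -0.0, -3.141]
contact_force: [-0.3, -0.6, -0.0]
grip_width: 44.5
finger_force: 0.0
time: 31.75
tool_pos: [459.7, -1.2, 189.0]
tcp_rot: [-3.141, 0.002, 3.141]
contact_force: [0.3, 0.6, -0.5]
grip_width: 50.1
finger_force: 0.0
time: 32.75
tool_pos: [459.3, 110.0, 6.5]
tcp_rot: [-3.142, -0.002, -3.141]
contact_force: [-0.4, -0.6, 0.0]
grip_width: 91.6
finger_force: 0.0
time: 33.0
tool_pos: [460.8, 110.1, 8.5]
tcp_rot: [3.141, 0.003, -3.141]
contact_force: [-0.5, 0.2, 0.2]
grip_width: 91.6
finger_force: 0.0
time: 33.75
tool_pos: [459.8, 110.0, 7.2]
tcp_rot: [3.141, 0.0, -3.141]
contact_force: [0.6, 0.6, 1.5]
grip_width: 55.6
finger_force: 30.0
```

```bash
python3 -m pendant '{"dp":[[0,0,-0.015],[0,0,-0.05],[0,0,-0.1],[-0.02,0.017,-0.15],[-0.055,0.048,-0.19],[-0.095,0.082,-0.2],[-0.135,0.117,-0.2],[-0.17,0.147,-0.2]],"rotation":[[0,0,0],[0,0,0],[0,0,0],[0,0,0],[0,0,0],[0,0,0],[0,0,0],[0,0,0]]}'
python3 -m pendant '{"dp":[[-0.02,0.017,0],[-0.03,0.026,0],[-0.03,0.026,0],[-0.03,0.026,0],[-0.03,0.026,0]],"rotation":[[0,0,0],[0,0,0],[0,0,0],[0,0,0],[0,0,0]]}'
cat >> h.py <<'E'
def fitpad(c,kind,guess,yaw,dbg=None):
    from scipy.optimize import minimize
    hsv=cv2.cvtColor(c["pixels"],cv2.COLOR_RGB2HSV); m=sum(cv2.inRange(hsv,np.array(a),np.array(b)) for a,b in HSV[kind]).astype(np.uint8)
    n,l,s,ce=cv2.connectedComponentsWithStats(cv2.morphologyEx(m,cv2.MORPH_CLOSE,np.ones((5,5))))
    p=project(c,[[*guess,6]],c["pose"])[0]; i=min((i for i in range(1,n) if s[i,4]>500),key=lambda i:np.hypot(*(ce[i]-p)))
    h=cv2.convexHull(np.argwhere(l==i)[:,::-1].astype(np.int32)); M=np.zeros((400,640),np.uint8); cv2.fillPoly(M,[h],1)
    hull=lambda q:cv2.convexHull((project(c,model(kind,*q,0),c["pose"])*16).astype(np.int32))
    def cost(q):
        N=np.zeros_like(M); cv2.fillPoly(N,[hull(q)],1,shift=4); return (M!=N).sum()
    q=np.array([*guess,yaw]); r=minimize(cost,q,method="Nelder-Mead",options=dict(initial_simplex=q+np.array([[0,0,0],[8,0,0],[0,8,0],[0,0,.15]])))
    if dbg:
        im=c["pixels"][:,:,::-1].copy(); cv2.drawContours(im,[h],-1,(255,0,255),1); cv2.drawContours(im,[hull(r.x)//16],-1,(0,255,0),1); cv2.imwrite(f"pics/{dbg}.png",im)
    return r.x.round(2),r.fun,int(M.sum())
E
python3 - <<'E'
from h import *
o,c=wrist();print(o["tool_pos"],o["dq"].max(),[fitpad(c,"tan",(617,283),y,"w11") for y in(-.25,0,.25)])
E
```

```text
time: 34.75
tool_pos: [630.5, 258.2, 208.2]
tcp_rot: [3.141, 0.001, -3.141]
contact_force: [0.5, 0.4, -1.0]
grip_width: 55.5
finger_force: 30.0
time: 35.38
tool_pos: [659.3, 282.5, 207.8]
tcp_rot: [3.142, 0.0, 3.141]
contact_force: [0.5, -0.2, -0.6]
grip_width: 55.3
finger_force: 30.0
[659.29586562 282.52603558 207.75770989] 0.0019890964435404545 [(array([ 6.1735e+02,  2.8497e+02, -3.1000e-01]), np.float64(956.0), 6835), (array([ 6.1679e+02,  2.8479e+02, -3.0000e-01]), np.float64(965.0), 6835), (array([ 6.1672e+02,  2.8447e+02, -2.8000e-01]), np.float64(1005.0), 6835)]
```

View pics/w11.png

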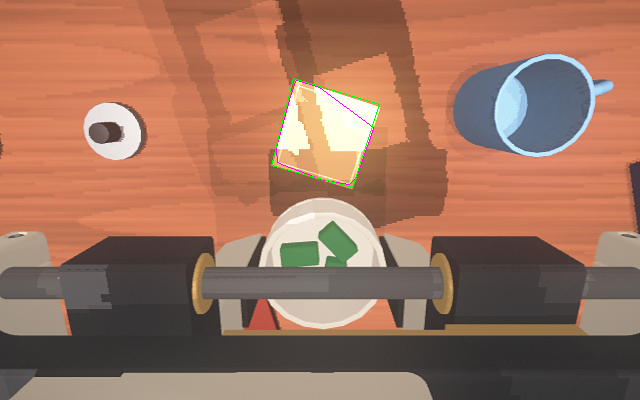

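The tan pad is at about (326,132) with its upper-right corner overexposed, which cuts the mask short. I'll widen the mask; the metal lid is at (113,131).

```bash
sed -i 's/"tan":\[((16,40,120)/"tan":[((0,0,235),(180,130,255)),((13,40,120)/' h.py
python3 - <<'E'
from h import *
o,c=wrist();print(o["tool_pos"],[fitpad(c,"tan",(617,283),y) for y in(-.25,-.35)],disc(c,(610,67),12))
print(locate(c,"tan",(617,284),yaw=-.3))
E
```

```text
[659.38590823 282.55978554 207.73556688] [(array([ 6.1642e+02,  2.8692e+02, -3.2000e-01]), np.float64(1433.0), 9250), (array([ 6.1652e+02,  2.8560e+02, -2.9000e-01]), np.float64(1418.0), 9250)] ([(array([611.1,  69.9]), np.float64(113.0), np.float64(130.0), np.float32(29.1)), (array([611.1,  69.9]), np.float64(113.0), np.float64(130.0), np.float32(28.9))], np.float64(28.514459459190302))
(array([619.1, 290.2]), array([330., 136.]), 1.154)
```

Run:
```python
from h import *
import h as H
o,c=wrist()
hs=cv2.cvtColor(c["pixels"],cv2.COLOR_RGB2HSV)
print(hs[100,275:400:6].tolist());print(hs[150,262:390:6].tolist())
for s in(50,70,90):
    H.HSV["tan"]=[((0,0,235),(180,s,255)),((15,40,120),(40,190,255))]
    print(s,fitpad(c,"tan",(617,283),-.3,dbg=f"w12_{s}"))
```

```text
[[10, 145, 220], [10, 143, 223], [10, 144, 223], [0, 0, 255], [21, 102, 254], [19, 110, 251], [16, 118, 245], [30, 11, 255], [30, 17, 255], [30, 6, 255], [30, 7, 255], [21, 49, 253], [30, 2, 255], [30, 7, 255], [30, 47, 255], [12, 139, 235], [12, 140, 234], [11, 138, 233], [11, 138, 232], [11, 140, 230], [11, 142, 228]]
[[9, 144, 197], [9, 146, 201], [11, 141, 145], [30, 3, 255], [30, 11, 255], [30, 26, 255], [29, 59, 255], [14, 133, 225], [14, 126, 228], [16, 121, 244], [16, 122, 244], [16, 122, 244], [30, 19, 255], [30, 21, 255], [30, 22, 255], [30, 23, 255], [30, 10, 255], [16, 127, 245], [13, 138, 166], [11, 143, 203], [12, 139, 160], [12, 139, 161]]
50 (array([ 6.1702e+02,  2.8517e+02, -2.9000e-01]), np.float64(152.0), 7694)
70 (array([ 6.1702e+02,  2.8517e+02, -2.9000e-01]), np.float64(152.0), 7694)
90 (array([ 6.1702e+02,  2.8517e+02, -2.9000e-01]), np.float64(152.0), 7694)
```

```bash
sed -i 's/"tan":\[.*\]}$/"tan":[((0,0,235),(180,60,255)),((15,40,120),(40,190,255))]}/' h.py
python3 -m pendant '{"dp":[[0.02,0.002,0.03],[0.0425,0.0027,0.08],[0.0425,0.0027,0.13],[0.0425,0.0027,0.165],[0.0425,0.0027,0.18],[0.0425,0.0027,0.186],[0.0425,0.0027,0.186],[0.0425,0.0027,0.186]],"rotation":[[0,0,0],[0,0,0],[0,0,0],[0,0,0],[0,0,0],[0,0,0],[0,0,0],[0,0,0]]}'
python3 -m pendant '{"dp":[[0,0,0.002],[0,0,0.004],[0,0,0.006],[0,0,0.0075],[0,0,0.008],[0,0,0.008],[0,0,0.008]],"rotation":[[0,0,0],[0,0,0],[0,0,0],[0,0,0],[0,0,0],[0,0,0],[0,0,0]]}'
```

```text
time: 36.52
tool_pos: [618.1, 286.0, 22.7]
tcp_rot: [3.141, 0.003, -3.141]
contact_force: [0.9, 0.8, -2.9]
grip_width: 55.7
finger_force: 30.0
time: 37.4
tool_pos: [617.2, 285.7, 13.2]
tcp_rot: [3.142, 0.0, -3.141]
contact_force: [-2.2, -0.3, 0.1]
grip_width: 55.4
finger_force: 30.0
```

```bash
python3 -m pendant '{"dp":[[0,0,0.0004],[0,0,0.0006],[0,0,0.0006]],"rotation":[[0,0,0],[0,0,0],[0,0,0]]}'
python3 -m pendant '{"dp":[[0,0,0],[0,0,0],[0,0,0],[0,0,0]],"rotation":[[0,0,0],[0,0,0],[0,0,0],[0,0,0]]}' 0.0918
python3 -m pendant '{"dp":[[0,0,-0.02],[0,0,-0.06],[0.005,-0.02,-0.11],[0.01,-0.06,-0.16],[0.015,-0.115,-0.2],[0.02,-0.165,-0.213],[0.025,-0.205,-0.213],[0.025,-0.218,-0.213]],"rotation":[[0,0,0],[0,0,0],[0,0,0],[0,0,0],[0,0,0],[0,0,0],[0,0,0],[0,0,0]]}'
python3 -m pendant '{"dp":[[0,0,0],[0,0,0]],"rotation":[[0,0,0],[0,0,0]]}'
python3 - <<'E'
from h import *
o,c=wrist();print(o["tool_pos"],disc(c,(611,69),12),disc(c,(611,69),34,10))
try: print(locate(c,"metal",(611,69),dbg="w13"))
except Exception as e: print(e); cv2.imwrite("pics/w13.png",c["pixels"][:,:,::-1])
E
```

```text
time: 37.78
tool_pos: [617.2, 285.8, 13.2]
tcp_rot: [3.142, 0.0, -3.141]
contact_force: [-2.8, -1.0, 4.6]
grip_width: 55.4
finger_force: 30.0
time: 38.28
tool_pos: [617.2, 285.7, 12.4]
tcp_rot: [3.142, 0.0, -3.141]
contact_force: [-0.0, 0.8, -0.0]
grip_width: 89.6
finger_force: 0.0
time: 39.28
tool_pos: [592.2, 65.6, 227.5]
tcp_rot: [-3.141, 0.003, 3.139]
contact_force: [0.3, 0.8, 0.2]
grip_width: 91.9
finger_force: 0.0
time: 39.52
tool_pos: [592.3, 69.1, 225.6]
tcp_rot: [3.141, 0.0, -3.14]
contact_force: [-0.3, -0.6, -0.1]
grip_width: 91.4
finger_force: 0.0
[592.31098879  69.06677249 225.60391005] ([(array([609.8,  69.3]), np.float64(322.0), np.float64(189.0), np.float32(25.6)), (array([612.1,  68.2]), np.float64(321.0), np.float64(191.0), np.float32(25.0))], np.float64(25.903772659016326)) ([(array([612.4,  69.3]), np.float64(322.0), np.float64(196.0), np.float32(9.4)), (array([611.3,  69.3]), np.float64(322.0), np.float64(195.0), np.float32(9.9))], np.float64(9.457529035859658))
(array([612.3,  69. ]), array([322., 191.]), 0.959)
```

View pics/w13.png

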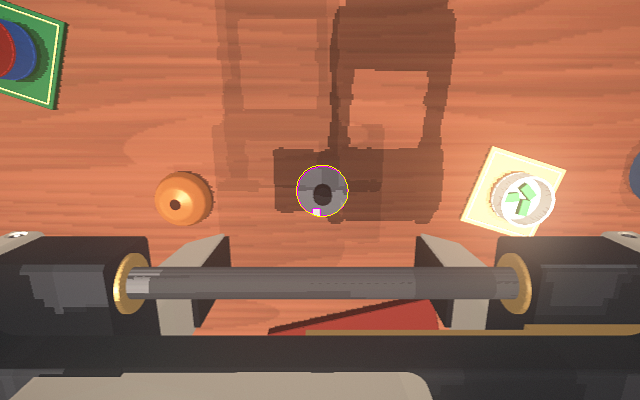

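The metal lid is at (322,191). The white tray stands centred on the tan pad at (523,196).

```bash
python3 -m pendant '{"dp":[[-0.0195,0,0.03],[-0.0195,0,0.08],[-0.0195,0,0.13],[-0.0195,0,0.175],[-0.0195,0,0.2],[-0.0195,0,0.211],[-0.0195,0,0.211],[-0.0195,0,0.211]],"rotation":[[0,0,0],[0,0,0],[0,0,0],[0,0,0],[0,0,0],[0,0,0],[0,0,0],[0,0,0]]}' 0.05
python3 -m pendant '{"dp":[[0,0,0],[0,0,0],[0,0,0],[0,0,0],[0,0,0],[0,0,0]],"rotation":[[0,0,0],[0,0,0],[0,0,0],[0,0,0],[0,0,0],[0,0,0]]}' 0
python3 -m pendant '{"dp":[[0,0,-0.015],[0,0,-0.05],[0,0,-0.09],[-0.005,0.03,-0.14],[-0.015,0.08,-0.18],[-0.025,0.13,-0.2],[-0.04,0.18,-0.2],[-0.047,0.21,-0.2]],"rotation":[[0,0,0],[0,0,0],[0,0,0],[0,0,0],[0,0,0],[0,0,0],[0,0,0],[0,0,0]]}'
python3 -m pendant '{"dp":[[0,0.006,0],[0,0.006,0],[0,0.006,0]],"rotation":[[0,0,0],[0,0,0],[0,0,0]]}'
python3 - <<'E'
from h import *
o,c=wrist();print(o["tool_pos"],locate(c,"white",(617,285.5),z0=6),disc(c,(617,285.5),36,28),fitpad(c,"tan",(617,285),-.3))
E
```

```text
time: 40.58
tool_pos: [612.5, 68.1, 15.6]
tcp_rot: [3.142, 0.002, -3.141]
contact_force: [-1.2, 0.8, -0.7]
grip_width: 49.6
finger_force: 0.0
time: 41.32
tool_pos: [611.8, 67.8, 14.7]
tcp_rot: [3.141, 0.0, -3.141]
contact_force: [-0.4, -0.3, 2.2]
grip_width: 19.3
finger_force: 30.0
time: 42.32
tool_pos: [658.6, 280.3, 215.5]
tcp_rot: [3.141, 0.001, -3.14]
contact_force: [0.2, -0.8, -0.7]
grip_width: 19.2
finger_force: 30.0
time: 42.7
tool_pos: [658.8, 282.3, 215.0]
tcp_rot: [-3.141, 0.0, 3.14]
contact_force: [-0.1, -0.7, 0.5]
grip_width: 19.3
finger_force: 30.0
[658.75487101 282.32874819 214.96051116] (array([606.9, 286.1]), array([326., 127.]), 2.089) ([(array([616.3, 285.3]), np.float64(325.0), np.float64(137.0), np.float32(28.5)), (array([615.4, 289.2]), np.float64(329.0), np.float64(136.0), np.float32(28.1))], np.float64(28.684213734494488)) (array([ 6.1682e+02,  2.8476e+02, -3.0000e-01]), np.float64(98.0), 7456)
```

```bash
python3 -m pendant '{"dp":[[0.02,0.002,0.03],[0.0418,0.0032,0.07],[0.0418,0.0032,0.11],[0.0418,0.0032,0.14],[0.0418,0.0032,0.156],[0.0418,0.0032,0.159],[0.0418,0.0032,0.159],[0.0418,0.0032,0.159]],"rotation":[[0,0,0],[0,0,0],[0,0,0],[0,0,0],[0,0,0],[0,0,0],[0,0,0],[0,0,0]]}'
python3 -m pendant '{"dp":[[0,0,0],[0,0,0]],"rotation":[[0,0,0],[0,0,0]]}'
```

```text
time: 43.75
tool_pos: [617.7, 287.1, 57.0]
tcp_rot: [3.141, 0.002, -3.141]
contact_force: [-0.5, 0.4, -0.6]
grip_width: 19.3
finger_force: 30.0
time: 44.0
tool_pos: [617.1, 287.0, 56.0]
tcp_rot: [3.141, 0.001, -3.141]
contact_force: [-0.1, 0.5, -1.0]
grip_width: 19.2
finger_force: 30.0
```

Y is 1.4 mm too far, so I'll correct that while lowering.

```bash
python3 -m pendant '{"dp":[[0,-0.0014,0],[0,-0.0014,0.002],[0,-0.0014,0.004],[0,-0.0014,0.006],[0,-0.0014,0.008],[0,-0.0014,0.01],[0,-0.0014,0.0113],[0,-0.0014,0.0113]],"rotation":[[0,0,0],[0,0,0],[0,0,0],[0,0,0],[0,0,0],[0,0,0],[0,0,0],[0,0,0]]}'
python3 -m pendant '{"dp":[[0,0,0.0004],[0,0,0.0008],[0,0,0.0008]],"rotation":[[0,0,0],[0,0,0],[0,0,0]]}'
```

```text
time: 45.0
tool_pos: [616.9, 285.6, 44.7]
tcp_rot: [3.141, 0.0, -3.141]
contact_force: [-0.7, -0.7, 4.0]
grip_width: 18.7
finger_force: 30.0
time: 45.38
tool_pos: [617.1, 285.6, 44.7]
tcp_rot: [3.141, 0.001, -3.141]
contact_force: [-3.3, -1.1, 7.8]
grip_width: 19.3
finger_force: 30.0
```

Seated at the expected height. I'll release, lift, back away and check both stacks.

```bash
python3 -m pendant '{"dp":[[0,0,0],[0,0,0],[0,0,0]],"rotation":[[0,0,0],[0,0,0],[0,0,0]]}' 0.05
python3 -m pendant '{"dp":[[0,0,-0.015],[0,0,-0.05],[0,0,-0.1],[0.02,-0.04,-0.15],[0.05,-0.09,-0.18],[0.08,-0.14,-0.19],[0.1,-0.18,-0.19],[0.1,-0.18,-0.19]],"rotation":[[0,0,0],[0,0,0],[0,0,0],[0,0,0],[0,0,0],[0,0,0],[0,0,0],[0,0,0]]}'
python3 - <<'E'
from h import *
for n,bx in(("scene",[(180,140,330,220),(370,220,470,310)]),("side",[(310,220,430,330),(280,80,400,170)])):
    im=vision.capture(n)["pixels"][:,:,::-1]; globals()[n]=[cv2.resize(im[b:d,a:c_],(400,300),interpolation=cv2.INTER_CUBIC) for a,b,c_,d in bx]
cv2.imwrite("pics/end.png",np.vstack([np.hstack(scene),np.hstack(side)]))
E
```

```text
time: 45.75
tool_pos: [616.8, 285.5, 43.1]
tcp_rot: [-3.142, -0.0, -3.141]
contact_force: [-0.2, 0.0, -0.4]
grip_width: 44.5
finger_force: 0.0
time: 46.75
tool_pos: [516.0, 103.2, 235.4]
tcp_rot: [-3.141, 0.002, 3.138]
contact_force: [0.7, 0.6, 0.1]
grip_width: 50.2
finger_force: 0.0
```

View pics/end.png

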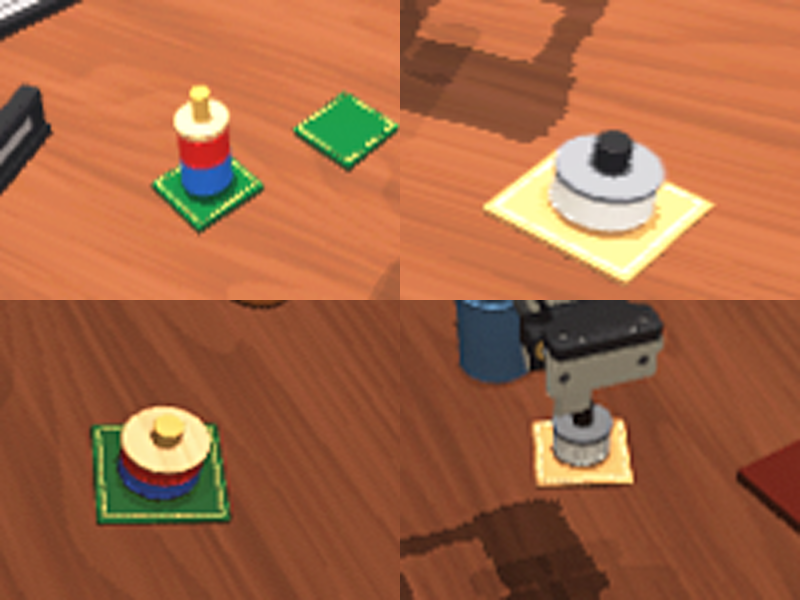

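Both stacks are complete and level: blue, red and wood lid on the green pad in the left panels, white and grey lid on the tan pad in the right panels. The gripper is clear of both.

```bash
python3 -c "
from plant import workorder
print(workorder.close_job())"
```

```text
the job is handed in; nothing more can be done
None
```

I built both stacks and handed the job in at about 47 s: every piece was set down at its expected seated height, and the final pictures show both stacks level and centred; no verdict came back.

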